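# Carry an unevenly loaded pot carrier level into its spill tray

## Task

Take the slide mailer out of the blue spill tray and lay it flat on a free spot beside the tray, then bring the loaded pot carrier into the tray. Some pots are full and some nearly empty, so slide its orange handle along the rail and try it with small lifts, barely off the platform, until the carrier hangs level. Lift it only by that handle, carry it level and lower it gently until it stands flat on the tray floor with all pots in their wells; let go, and disturb nothing else.

Things in the scene. Friction and masses are not known exactly. Their poses are not given: they have to be found in the camera images.
- carrier: The pot carrier: an open steel box 162 mm long, 58 mm wide, 31 mm high with three square wells in a row, a wire frame at each end and a flat aluminium rail (10 mm wide, 12 mm high, centre 100 mm up) along its whole length above the pots. Loaded 0.4 to 0.5 kg. Origin: centre of its underside (rubber feet); x along the length and the rail, z up. It stands on the platform.
- rail: The aluminium rail with scale ticks, part of the carrier. Origin: the rail's centre, 100 mm above the carrier's underside, axes as the carrier's.
- slider (a joint): Where the black slider with the handle stands along the rail, in m: 0 at the middle of the carrier, positive towards the carrier's +x end, -0.05 to 0.05. It slides stiffly (about 1.5 N) and stays where it is left, also under load; while the carrier stands on its feet the gripped handle can be pushed along the rail without moving the carrier.
- handle (a joint): Lean of the handle against the carrier about its cross pin (118 mm above the carrier's underside), rad, 0 when square. With the handle held upright and the carrier hanging: negative = the carrier's +x end hangs low (move the handle towards +x), positive = its -x end. Swings freely to 0.5; a very weak spring keeps it upright when let go. The loaded carrier's mass centre lies some 75 mm below the pin.
- handle_grip (a point): Centre of the handle's orange grip plate: 44 mm along the rail, 14 mm thick across it, 48 mm tall, 160 mm above the carrier's underside and 42 mm above the cross pin. The axes are the carrier's when upright. It may start anywhere along the rail, upright.
- tray: The blue plastic spill tray, fixed on the platform: 200 x 98 mm outside (208 x 106 over the rim), 192 x 90 mm inside, rim 23 mm high, floor 4 mm thick. Origin: centre of its underside; x along its length.
- slide_mailer: A slide mailer, a flat blue-lidded plastic box 82 x 30 x 15 mm that lies in the tray at the start, roughly along the tray. Origin: centre of its underside; its length is along y, its 30 mm width along x.
- platform: The low stainless platform that bridges the shut laptop: 348 mm deep (x) by 365 mm wide (y), its flat top 45 mm above the bench. Fixed; origin: centre of its footprint on the bench (z = 0). Carrier, tray, dropper bottle, timer and a spare pot stand on it.
- specimen_pot_1: Screw-lid specimen pot (white lid, green band), 49 mm across, 65 mm tall, standing in one of the carrier's wells (wells 53 mm apart, floor 6 mm above the carrier's underside). It may be full or nearly empty, which cannot be seen; which pot stands in which well changes. Origin: centre of its underside.
- specimen_pot_2: Screw-lid specimen pot (red lid, red band), 49 mm across, 65 mm tall, standing in one of the carrier's wells (wells 53 mm apart, floor 6 mm above the carrier's underside). It may be full or nearly empty, which cannot be seen; which pot stands in which well changes. Origin: centre of its underside.
- specimen_pot_3: Screw-lid specimen pot (white lid, blue band), 49 mm across, 65 mm tall, standing in one of the carrier's wells (wells 53 mm apart, floor 6 mm above the carrier's underside). It may be full or nearly empty, which cannot be seen; which pot stands in which well changes. Origin: centre of its underside.
- dropper_1: A brown dropper bottle, 28 mm across, 100 mm tall, loose, standing between carrier and tray. Origin: centre of its underside.
- timer: A bench timer, 66 mm wide (y), 32 mm deep (x), 67 mm tall, loose near the platform's right edge. Origin: centre of its underside.
- specimen_pot_5: A spare specimen pot (white lid, red band), 49 mm across, 65 mm tall, loose near the platform's right edge; not part of the load. Origin: centre of its underside.
There are look-alikes about, which are no part of the job. Of the things like the specimen_pot_2, leave any that is pink or yellow; of the rest the larger one is meant.

How it is judged:
By the outcome, as a careful person would: the job done as asked, in the order asked, and still so for the second after the job is handed in, with the robot touching nothing.
It also fails if it takes over 64 s, if anything falls off the work surface, if the arm or the gripper's body presses on something with over 40 N, if the wrist force passes 120 N, or if a joint passes its speed limit or range.

## Robot

A 6-joint arm with a two-finger parallel gripper is mounted at the origin on a cart in front of the work surface, level with it; the furniture and walls round the work are solid. World frame = base frame: x ahead of the robot, y to its left, z up, the work surface at z = 0. Lengths are in m, angles in rad, forces in N, time in s.
With the tool pointing down it reaches from about 0.35 to 0.725 m from the base axis. Payload 4.3 kg.
Tool frame: the origin (TCP) lies between the finger pads; the fingertips stand r.tip_extent ahead of it and the grasp point (between the pads) lies 6 mm ahead of it (r.tip_extent is the distance from the TCP to the fingertips, in m); z points along the fingers, y is the direction in which the jaws open and shut (so a half turn about z gives the same grasp; the last joint's range is limited). The gripper opens to 85 mm and grips with 20 to 120 N. Pads are 22 mm wide; open, the fingers measure 114 mm over their backs; the gripper's body (76 mm by 85 mm) begins 54 mm behind the grasp point. The pads swing forward as they close: fully open they stand 13 mm farther back than shut.
Start: joints at [-1.38, 0.377, 0.081, 1.274, 0, 1.46], TCP at [0.17, -0.549, 0.219] pointing down, gripper open.
Joint ranges: [-2.72, 2.72], [-0.84, 1.66], [-1.02, 1.22], [-1.77, 2.12], [-1.37, 1.28], [-3.14, 3.14]. Speed limits (rad/s): [2.57, 2.57, 3.14, 3.14, 3.14, 3.14].

## Interface

Orientations are given as a unit quaternion [x, y, z, w].
In Python, from bench import telemetry, imaging, workorder, r gives the robot as it stands.
- The arm moves only by the shell command python3 -m pendant 'ROWS' [FORCE]. ROWS is JSON, a list of rows, each an object with "delta_pos": the shift along the tool's x, y, z in units of 50 mm (1.0 is 50 mm), a list of three; "spin": the turn about the tool's z in units of 8 degrees (1.0 is 8 degrees); "grip": the gripper's target within -1 to 1 (fully open at 1, half-way at 0, shut at -1). A call has 1 to 20 rows; each row shifts and turns the commanded pose from where the row before left it, along the tool's axes as they then stand; what a row does not reach is not made up. A row lasts 1/8 s, in which the tool goes at most 62.5 mm and 10.7 degrees, less where a joint would pass 70% of its speed; a pose out of reach is approached as far as the arm can. A call is refused whole if a number of a shift passes 1 or a number of a turn 1, either way. A call with a gripper value outside its range is refused whole. The fingers move at their own pace and stop on an object; FORCE is the grip in N (left out, the last holds). Time passes only in rows, so rows that do not move let the fingers close. It gives the time, the measured TCP pose, the force and the opening at its end, in the units of the state.
- telemetry.sense(): the state, without advancing time (a new reading comes with each control period).
- imaging.get_image(name): name is "scene" or "top" or "wrist"; returns (picture, depth): 480x640x3 uint8, blue, green, red; 480x640 float32, m along the optical axis (not along the pixel's ray), 0 where there is no reading.
- imaging.camera_model(name): a dict with "fx", "fy", "cx", "cy" (pixels), "world_from_camera" (4x4, takes a point from camera to world coordinates). Camera axes: x right, y up, looking along -z (the intrinsics and any distortion apply to the point x, -y, -z); pixel columns grow to the right and rows downward; lengths in m; the calibration is good to about 2 mm. A picture is of the moment at which its call begins: read the wrist's pose just before it. camera_model takes no time and is no camera call; for the wrist camera it gives the pose at the moment of the call.
- workorder.sign_off(): hands the job in, once; it reports no verdict.
The state is a dict: "clock": time; "q": joint angles; "qd": joint speeds; "joint_torque": joint torques, N m; "position": TCP position; "tcp_rot": TCP orientation; "contact_force": force on the tool from outside, world axes, zero at the start; "moment": the same for the moment, N m; "opening": opening from 0.0 (shut) to 1.0 (fully open).
Only numpy, scipy, OpenCV 4.12 (cv2) and the standard library are available. Lean on these libraries where they do the work, as an engineer would, in place of code of your own. Each camera call takes 0.05 s, during which the arm holds its last target.

## Working session

There is one attempt and no reset: what is moved stays moved. The work goes in short steps, Python scripts to look and compute and a shell command to move; the robot and the scene stay as the last step left them, time stands still between calls to the robot, and variables do not carry over. Pictures are saved under pics/ and viewed, and the job is handed in when it is done.

```bash
ls; mkdir -p pics; python3 - <<'E'
from bench import telemetry, imaging, workorder, r
import cv2, numpy as np
s=telemetry.sense(); print(s); print(r.tip_extent)
for n in ["scene","top"]:
    im,d=imaging.get_image(n); cv2.imwrite(f"pics/{n}0.png",im); np.save(f"pics/{n}0.npy",d)
    m=imaging.camera_model(n); print(n,m)
E
```

```text
pics
{'clock': 0.0, 'q': array([-1.38030525e+00,  3.78090802e-01,  7.96608338e-02,  1.27438726e+00,
        7.39074734e-06,  1.46047573e+00]), 'qd': array([-0.00133765, -0.00031635,  0.00071932, -0.00062251,  0.00013956,
       -0.00106014]), 'joint_torque': array([ 6.98468521e-04, -4.63607168e+01,  2.69873750e+01,  2.08821183e-02,
        8.69506425e-05, -1.77891494e-06]), 'position': array([ 0.17024118, -0.54853042,  0.21815858]), 'tcp_rot': array([ 9.88709844e-01,  1.49839322e-01, -3.68009167e-05, -1.00978726e-03]), 'contact_force': array([0.43186703, 0.58458235, 0.06997437]), 'moment': array([-0.03797097, -0.01078965, -0.04612085]), 'opening': 0.9994416169594943}
0.025
scene {'fx': 559.7798597846972, 'fy': 559.7798597846972, 'cx': 326.50996172616, 'cy': 248.8213119826845, 'world_from_camera': array([[ 0.91028042,  0.25132787, -0.32897394,  0.22553098],
       [-0.41398567,  0.55707393, -0.71991979, -0.99901609],
       [ 0.0023269 ,  0.79151939,  0.61113963,  0.87123126],
       [ 0.        ,  0.        ,  0.        ,  1.        ]])}
top {'fx': 517.9784429410403, 'fy': 517.9784429410403, 'cx': 326.9619284343975, 'cy': 241.7462555694002, 'world_from_camera': array([[ 0.09712775,  0.97148105, -0.21631174,  0.41487441],
       [-0.99527114,  0.09507829, -0.01988652, -0.18448377],
       [ 0.00124718,  0.21722037,  0.97612179,  1.18895789],
       [ 0.        ,  0.        ,  0.        ,  1.        ]])}
```

View pics/top0.png

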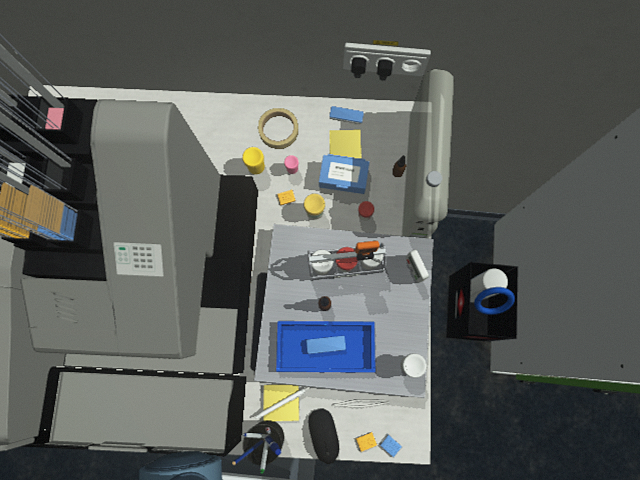

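View pics/scene0.png

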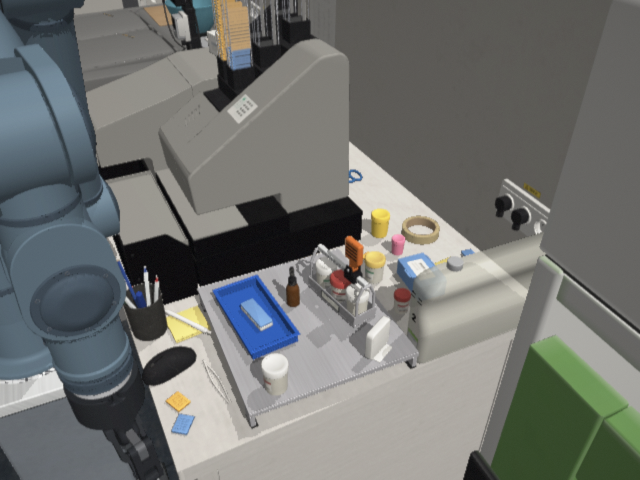

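```bash
cat > h.py <<'E'
from bench import telemetry, imaging, workorder, r
import cv2, numpy as np
from scipy.spatial.transform import Rotation as R
def cloud(m,d):
    v,u=np.mgrid[0:480,0:640]
    P=np.stack([(u-m['cx'])/m['fx']*d,-(v-m['cy'])/m['fy']*d,-d],-1)
    T=np.array(m['world_from_camera']); W=P@T[:3,:3].T+T[:3,3]
    W[d<=0]=np.nan
    return W
def ray(m,u,v,z):
    T=np.array(m['world_from_camera']); dd=T[:3,:3]@np.array([(u-m['cx'])/m['fx'],-(v-m['cy'])/m['fy'],-1]); o=T[:3,3]
    return o+dd*(z-o[2])/dd[2]
def proj(m,p):
    T=np.array(m['world_from_camera']); c=T[:3,:3].T@(np.array(p)-T[:3,3])
    return m['cx']+m['fx']*c[0]/-c[2], m['cy']+m['fy']*c[1]/c[2]
E
python3 - <<'E'
from h import *
im=cv2.imread('pics/top0.png'); d=np.load('pics/top0.npy'); m=imaging.camera_model('top')
W=cloud(m,d)
c=im[215:405,235:445]; cv2.imwrite('pics/top0z.png',cv2.resize(c,None,fx=3,fy=3,interpolation=cv2.INTER_CUBIC)[:600,:])
hsv=cv2.cvtColor(im,cv2.COLOR_BGR2HSV)
def stat(name,mask,box):
    x0,y0,x1,y1=box; M=np.zeros(mask.shape,bool); M[y0:y1,x0:x1]=mask[y0:y1,x0:x1]; M&=np.isfinite(W[...,2])
    P=W[M]; print(name,len(P),'med',np.nanmedian(P,0).round(4),'min',P.min(0).round(4),'max',P.max(0).round(4))
    rc=cv2.minAreaRect(P[:,:2].astype(np.float32)); print('   rect',rc)
    return P
H,S,V=hsv[...,0],hsv[...,1],hsv[...,2]
blue=(H>100)&(H<130)&(S>100)
stat('tray',blue,(270,315,385,380))
stat('mailer',(H>95)&(H<125)&(S>60)&(S<190)&(V>120)&(W[...,2]>0.055)&(W[...,2]<0.08),(295,330,355,362))
stat('orange',(H>5)&(H<20)&(S>150),(340,235,395,260))
for n,(u,v) in dict(plat1=(275,300),plat2=(400,300),tl=(275,228),bl=(258,380),br=(425,395),tr=(430,240),mail=(325,345),floor=(285,345),rim=(372,345),rim2=(326,322),spare=(414,365),timer=(417,265),drop=(324,303),dev=(160,180),devfront=(230,200),clear=(440,150),clear2=(425,225),left=(210,350)).items(): print(n,W[v,u].round(4))
E
```

```text
tray 4997 med [ 0.4372 -0.1804  0.051 ] min [ 0.3761 -0.2913  0.0414] max [ 0.4997 -0.0726  0.0742]
   rect ((0.43684807419776917, -0.18146508932113647), (0.10711350291967392, 0.21109794080257416), 5.57742977142334)
mailer 548 med [ 0.4413 -0.1794  0.0646] min [ 0.4194 -0.2202  0.057 ] max [ 0.4619 -0.1381  0.0729]
   rect ((0.44136667251586914, -0.1794772893190384), (0.02980598621070385, 0.08175347000360489), 11.72164249420166)
orange 171 med [ 0.6286 -0.2414  0.2281] min [ 0.6205 -0.2621  0.155 ] max [ 0.6385 -0.2209  0.2329]
   rect ((0.6291070580482483, -0.24145615100860596), (0.01225999929010868, 0.04248012229800224), 12.96645736694336)
plat1 [ 0.5265 -0.0594  0.0413]
plat2 [ 0.5525 -0.334   0.0484]
tl [ 0.6881 -0.0407  0.0479]
bl [ 0.353  -0.0439  0.0442]
br [ 0.3545 -0.4095 -0.0012]
tr [ 0.6953 -0.3932  0.0443]
mail [ 0.4394 -0.1793  0.0654]
floor [ 0.4314 -0.0933  0.0489]
rim [ 0.449  -0.2784  0.0709]
rim2 [ 0.4877 -0.1767  0.0675]
spare [ 0.4164 -0.3631  0.1092]
timer [ 0.6221 -0.3565  0.1114]
drop [ 0.5224 -0.1692  0.1213]
dev [0.6532 0.0944 0.4358]
devfront [0.7306 0.0598 0.0938]
clear [ 0.8444 -0.3737  0.2059]
clear2 [ 0.7046 -0.3646  0.1339]
left [0.4061 0.0434 0.1529]
```

View pics/top0z.png

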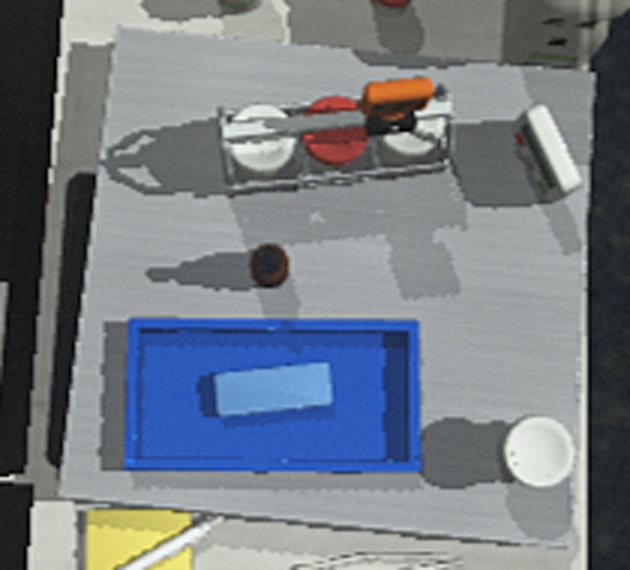

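```bash
python3 - <<'E'
from h import *
im=cv2.imread('pics/top0.png'); d=np.load('pics/top0.npy'); m=imaging.camera_model('top')
W=cloud(m,d); z=W[...,2]
def st(name,M,box):
    x0,y0,x1,y1=box; K=np.zeros(M.shape,bool); K[y0:y1,x0:x1]=M[y0:y1,x0:x1]
    P=W[K]; print(name,len(P),np.median(P,0).round(4),cv2.minAreaRect(P[:,:2].astype(np.float32)))
    return P
P=st('rail',(z>.143)&(z<.158),(300,238,390,280))
A=np.polyfit(P[:,1],P[:,0],1); print(A, np.degrees(np.arctan(A[0])),P[:,1].min(),P[:,1].max())
st('box',(z>.07)&(z<.17),(300,238,390,285))
hsv=cv2.cvtColor(im,cv2.COLOR_BGR2HSV); H,S,V=cv2.split(hsv)
P=st('lids',(z>.108)&(z<.125),(300,238,390,285))
st('red',(z>.108)&(z<.125)&(S>150)&((H<8)|(H>172)),(330,238,365,285))
ms=imaging.camera_model('scene'); 
i2=cv2.imread('pics/scene0.png'); cv2.imwrite('pics/scene0z.png',cv2.resize(i2[225:410,190:430],None,fx=3.2,fy=3.2,interpolation=cv2.INTER_CUBIC))
W2=cloud(ms,np.load('pics/scene0.npy'))
H,S,V=cv2.split(cv2.cvtColor(i2,cv2.COLOR_BGR2HSV))
K=(H>5)&(H<18)&(S>150); K[:230]=0;K[275:]=0;K[:,:340]=0;K[:,370:]=0
P=W2[K]; print('orange scene',np.nanmin(P,0),np.nanmax(P,0),np.nanmedian(P,0))
E
```

```text
rail 400 [ 0.619  -0.1956  0.1506] ((0.6227186322212219, -0.20570428669452667), (0.02498224936425686, 0.16115626692771912), 11.759819030761719)
[-0.19026073  0.58203164] -10.772384886947798 -0.284585296206769 -0.1250577872272406
box 1586 [ 0.6154 -0.2004  0.1166] ((0.622572124004364, -0.20548179745674133), (0.06032683700323105, 0.16159407794475555), 11.379267692565918)
lids 764 [ 0.6151 -0.1977  0.1159] ((0.6227964162826538, -0.20516997575759888), (0.050030481070280075, 0.16073821485042572), 11.914057731628418)
red 142 [ 0.6121 -0.2065  0.1161] ((0.6220143437385559, -0.20593483746051788), (0.04385611414909363, 0.042120564728975296), 4.5047149658203125)
orange scene [ 0.61811596 -0.26708728  0.01822826] [0.76794808 0.01774484 0.23263279] [ 0.6254165  -0.24877587  0.20833532]
```

View pics/scene0z.png

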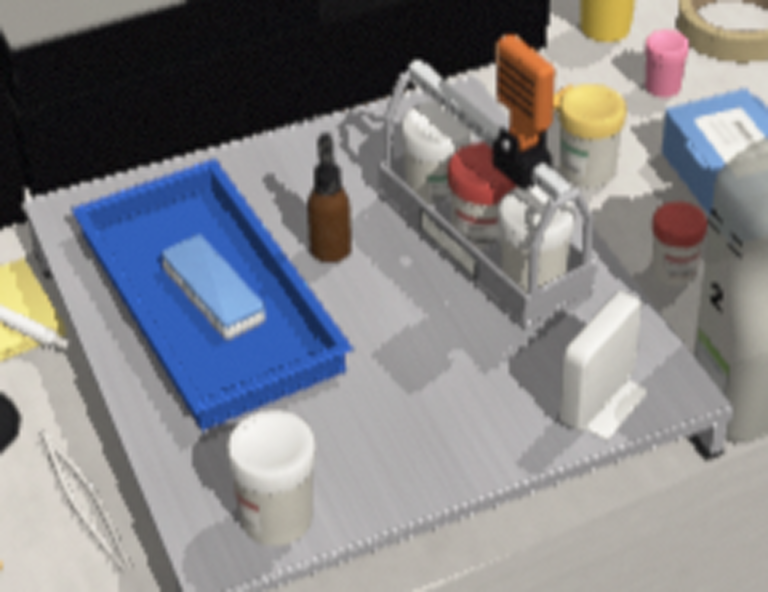

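```bash
python3 -m pendant '[{"delta_pos":[0,0,0],"spin":-1,"grip":0.1},{"delta_pos":[0,0,0],"spin":-1,"grip":0.1},{"delta_pos":[0,0,0],"spin":-1,"grip":0.1},{"delta_pos":[0,0,0],"spin":-1,"grip":0.1},{"delta_pos":[0,0,0],"spin":-1,"grip":0.1},{"delta_pos":[0,0,0],"spin":-1,"grip":0.1},{"delta_pos":[0,0,0],"spin":-1,"grip":0.1},{"delta_pos":[0,0,0],"spin":-1,"grip":0.1},{"delta_pos":[0,0,0],"spin":-1,"grip":0.1},{"delta_pos":[0,0,0],"spin":-1,"grip":0.1},{"delta_pos":[0,0,0],"spin":-0.55,"grip":0.1}]' 40; python3 -c "
from bench import r,telemetry
print(r.tip_extent,telemetry.sense())"
```

```text
clock: 1.48
position: [0.1703, -0.5488, 0.2185]
tcp_rot: [0.631, 0.776, 0.0, -0.0]
contact_force: [-0.2, -0.3, 0.3]
opening: 0.553
0.025 {'clock': 1.475, 'q': array([-1.38027416e+00,  3.77751662e-01,  8.01627834e-02,  1.27442419e+00,
        2.99384312e-05, -1.54364722e-02]), 'qd': array([ 3.23102621e-05,  1.68818022e-04,  5.06144959e-04, -1.69043659e-03,
       -2.93284426e-04, -5.97466584e-01]), 'joint_torque': array([ 1.49238913e-03, -4.63576376e+01,  2.69990748e+01,  1.26132608e-02,
       -4.79258888e-04,  4.14409759e-01]), 'position': array([ 0.1703127 , -0.54876914,  0.21854664]), 'tcp_rot': array([ 6.30671902e-01,  7.76049342e-01,  4.02392620e-04, -4.56526474e-04]), 'contact_force': array([-0.19493109, -0.27014523,  0.29483748]), 'moment': array([0.00943499, 0.03704022, 0.01535806]), 'opening': 0.5525740582066203}
```

```bash
python3 -m pendant '[{"delta_pos":[0.68,0.757,0],"spin":0,"grip":0.1},{"delta_pos":[0.68,0.757,0],"spin":0,"grip":0.1},{"delta_pos":[0.68,0.757,0],"spin":0,"grip":0.1},{"delta_pos":[0.68,0.757,0],"spin":0,"grip":0.1},{"delta_pos":[0.68,0.757,0.1],"spin":0,"grip":0.1},{"delta_pos":[0.68,0.757,0.2],"spin":0,"grip":0.1},{"delta_pos":[0.68,0.757,0.2],"spin":0,"grip":0.1},{"delta_pos":[0.68,0.757,0.2],"spin":0,"grip":0.1},{"delta_pos":[0.68,0.757,0.2],"spin":0,"grip":0.1},{"delta_pos":[0,0,0],"spin":0,"grip":0.1}]' 40; python3 - <<'E'
from h import *
im,d=imaging.get_image('wrist'); m=imaging.camera_model('wrist'); cv2.imwrite('pics/w1.png',im); np.save('pics/w1.npy',d)
print(telemetry.sense()['position'],m)
W=cloud(m,d); H,S,V=cv2.split(cv2.cvtColor(im,cv2.COLOR_BGR2HSV))
K=(W[...,2]>.058)&(W[...,2]<.07)&(H>95)&(H<125)&(S<190)&(V>120)
n,l,s,c=cv2.connectedComponentsWithStats(K.astype(np.uint8)); i=1+s[1:,4].argmax(); P=W[l==i]
print(s[i],np.median(P,0),cv2.minAreaRect(P[:,:2].astype(np.float32)))
E
```

```text
clock: 2.72
position: [0.4428, -0.1778, 0.1729]
tcp_rot: [0.63, 0.777, 0.0, -0.001]
contact_force: [0.2, 0.6, 0.3]
opening: 0.547
[ 0.44217208 -0.17941534  0.17336813] {'fx': 352.08563088595446, 'fy': 352.08563088595446, 'cx': 323.0987678079412, 'cy': 241.7344740662799, 'world_from_camera': array([[ 0.9787187 , -0.19828962, -0.0528292 ,  0.42855664],
       [ 0.2052029 ,  0.94419391,  0.25766183, -0.11437348],
       [-0.00121065, -0.26301916,  0.96478985,  0.32765401],
       [ 0.        ,  0.        ,  0.        ,  1.        ]])}
[ 302  186   40  102 3874] [ 0.44099572 -0.17982851  0.06409653] ((0.4413623809814453, -0.18233776092529297), (0.029989052563905716, 0.08070337772369385), 11.650395393371582)
```

View pics/w1.png

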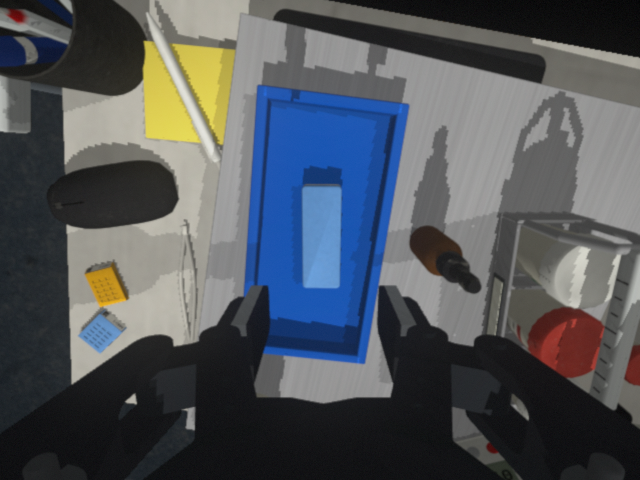

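```bash
python3 -m pendant '[{"delta_pos":[0,0,0.6],"spin":0,"grip":0.1},{"delta_pos":[0,-0.02,0.6],"spin":0,"grip":0.1},{"delta_pos":[0,0,0.4],"spin":0,"grip":0.1},{"delta_pos":[0,0,0.2],"spin":0,"grip":0.1},{"delta_pos":[0,0,0.08],"spin":0,"grip":0.1},{"delta_pos":[0,0,0],"spin":0,"grip":0.1}]' 30; python3 - <<'E'
from h import *
print(telemetry.sense()['position'],telemetry.sense()['contact_force'])
im,d=imaging.get_image('wrist'); m=imaging.camera_model('wrist'); cv2.imwrite('pics/w2.png',im)
W=cloud(m,d)
for v in range(250,480,15): print(v,[(u,W[v,u].round(3).tolist()) for u in (250,270,380,400)])
E
```

```text
clock: 3.52
position: [0.4415, -0.1816, 0.0805]
tcp_rot: [0.632, 0.775, -0.0, 0.0]
contact_force: [-0.6, -0.0, -0.9]
opening: 0.552
[ 0.44152183 -0.18159089  0.08054848] [-0.57073707 -0.04530862 -0.94968382]
250 [(250, [0.4, -0.179, 0.048]), (270, [0.411, -0.177, 0.049]), (380, [0.47, -0.165, 0.049]), (400, [0.481, -0.162, 0.049])]
265 [(250, [0.401, -0.188, 0.048]), (270, [0.412, -0.186, 0.048]), (380, [0.472, -0.173, 0.049]), (400, [0.483, -0.17, 0.051])]
280 [(250, [0.402, -0.197, 0.048]), (270, [0.414, -0.194, 0.049]), (380, [0.475, -0.182, 0.048]), (400, [0.483, -0.177, 0.056])]
295 [(250, [0.412, -0.177, 0.109]), (270, [0.415, -0.204, 0.048]), (380, [0.463, -0.17, 0.101]), (400, [0.469, -0.165, 0.109])]
310 [(250, [0.414, -0.176, 0.122]), (270, [0.417, -0.213, 0.048]), (380, [0.465, -0.177, 0.101]), (400, [0.466, -0.165, 0.122])]
325 [(250, [0.416, -0.176, 0.132]), (270, [0.418, -0.223, 0.048]), (380, [0.466, -0.182, 0.103]), (400, [0.464, -0.166, 0.133])]
340 [(250, [0.417, -0.181, 0.133]), (270, [0.42, -0.232, 0.049]), (380, [0.484, -0.22, 0.047]), (400, [0.465, -0.172, 0.132
[... 452 characters left out ...]
, (380, [0.452, -0.169, 0.166]), (400, [0.453, -0.162, 0.175])]
415 [(250, [0.424, -0.168, 0.179]), (270, [0.428, -0.173, 0.172]), (380, [0.451, -0.168, 0.172]), (400, [0.453, -0.163, 0.178])]
430 [(250, [0.425, -0.166, 0.184]), (270, [0.429, -0.173, 0.176]), (380, [0.45, -0.168, 0.177]), (400, [0.451, -0.16, 0.184])]
445 [(250, [0.426, -0.165, 0.188]), (270, [0.429, -0.173, 0.18]), (380, [0.447, -0.161, 0.188]), (400, [0.45, -0.16, 0.188])]
460 [(250, [0.426, -0.164, 0.192]), (270, [0.429, -0.163, 0.192]), (380, [0.446, -0.16, 0.192]), (400, [0.449, -0.159, 0.192])]
475 [(250, [0.427, -0.165, 0.193]), (270, [0.43, -0.164, 0.194]), (380, [0.446, -0.16, 0.194]), (400, [0.449, -0.161, 0.193])]
```

View pics/w2.png

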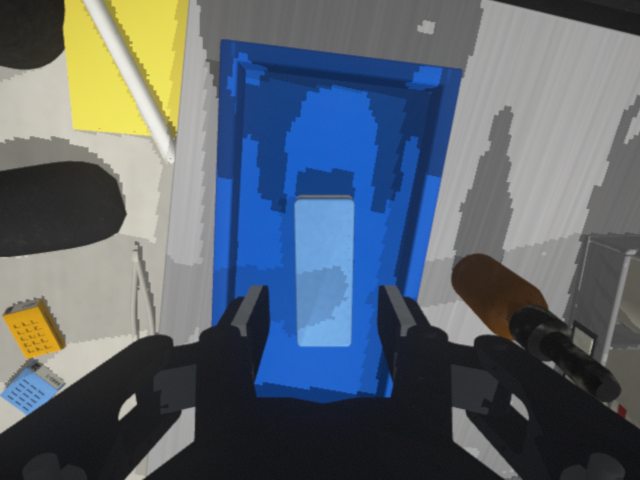

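```bash
python3 -m pendant '[{"delta_pos":[0,0,0.08],"spin":0,"grip":0.1},{"delta_pos":[0,0,0],"spin":0,"grip":-0.6},{"delta_pos":[0,0,0],"spin":0,"grip":-0.6},{"delta_pos":[0,0,0],"spin":0,"grip":-0.6},{"delta_pos":[0,0,0],"spin":0,"grip":-0.6}]' 30
```

```text
clock: 4.2
position: [0.4414, -0.181, 0.0762]
tcp_rot: [0.632, 0.775, -0.0, 0.0]
contact_force: [0.6, -1.0, 0.4]
opening: 0.201
```

```bash
python3 - <<'E'
from h import *
s=telemetry.sense();print(s['opening'],s['contact_force'])
im,d=imaging.get_image('wrist'); cv2.imwrite('pics/w3.png',im)
print(telemetry.sense()['opening'])
E
```

```text
0.20080293248202166 [ 0.57230177 -0.98603009  0.36333662]
0.1966808127478293
```

View pics/w3.png

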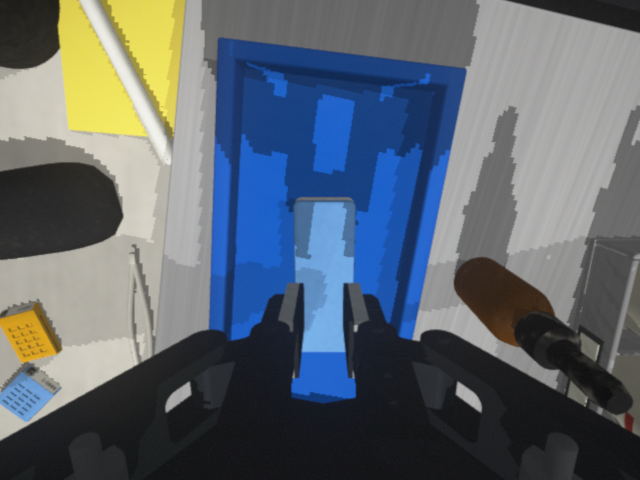

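```bash
python3 - <<'E'
from h import *
im,d=imaging.get_image('wrist'); m=imaging.camera_model('wrist'); W=cloud(m,d)
for v in range(270,380,8): print(v,[(u,W[v,u].round(3).tolist()) for u in (285,295,325,350,357)])
s=telemetry.sense();print(s['opening'],s['position'],s['contact_force'])
E
```

```text
270 [(285, [0.421, -0.185, 0.048]), (295, [0.426, -0.178, 0.063]), (325, [0.441, -0.175, 0.063]), (350, [0.453, -0.172, 0.064]), (357, [0.459, -0.176, 0.049])]
278 [(285, [0.421, -0.189, 0.049]), (295, [0.427, -0.182, 0.063]), (325, [0.442, -0.179, 0.063]), (350, [nan, nan, nan]), (357, [0.46, -0.181, 0.049])]
286 [(285, [0.422, -0.194, 0.048]), (295, [0.428, -0.173, 0.096]), (325, [0.443, -0.183, 0.064]), (350, [0.45, -0.168, 0.096]), (357, [0.452, -0.167, 0.097])]
294 [(285, [0.425, -0.173, 0.105]), (295, [0.428, -0.173, 0.103]), (325, [0.444, -0.188, 0.063]), (350, [0.449, -0.168, 0.104]), (357, [0.452, -0.168, 0.104])]
302 [(285, [0.425, -0.173, 0.112]), (295, [0.429, -0.173, 0.111]), (325, [0.444, -0.192, 0.064]), (350, [0.449, -0.169, 0.11]), (357, [0.451, -0.168, 0.111])]
310 [(285, [0.426, -0.173, 0.118]), (295, [0.429, -0.172, 0.118]), (325, [0.445, -0.196, 0.064]), (350, [0.448, -0.169, 0.117]), (357, [0.451, -0.168, 0.117])]
318 [(285, [0.426, -0.173, 0.123]), (295, [0.43, -0.172, 0.124]), (325, [0.446, -0.201, 0.064]), (350, [0.448, -0.169, 0.123]), (357, [0.45, -0.168, 0
[... 503 characters left out ...]
44]), (295, [0.432, -0.183, 0.125]), (325, [0.45, -0.219, 0.064]), (350, [0.45, -0.179, 0.126]), (357, [0.451, -0.174, 0.133])]
358 [(285, [0.429, -0.166, 0.155]), (295, [0.432, -0.186, 0.125]), (325, [0.453, -0.234, 0.048]), (350, [0.451, -0.183, 0.125]), (357, [0.451, -0.176, 0.135])]
366 [(285, [0.429, -0.167, 0.158]), (295, [0.433, -0.19, 0.124]), (325, [0.454, -0.239, 0.049]), (350, [0.451, -0.185, 0.125]), (357, [0.451, -0.179, 0.135])]
374 [(285, [0.429, -0.168, 0.16]), (295, [0.434, -0.193, 0.125]), (325, [0.455, -0.244, 0.049]), (350, [0.452, -0.188, 0.126]), (357, [0.452, -0.181, 0.135])]
0.1999633676654502 [ 0.44135775 -0.18102556  0.07612693] [ 0.02031127 -0.43884375 -0.05518143]
```

```bash
python3 -m pendant '[{"delta_pos":[0,0,0],"spin":0,"grip":0.1},{"delta_pos":[0,0,0],"spin":0,"grip":0.1},{"delta_pos":[0,0,0.1],"spin":0,"grip":0.1},{"delta_pos":[0,0,0.1],"spin":0,"grip":0.1},{"delta_pos":[0,0,0],"spin":0,"grip":0.1}]' 30;  python3 - <<'E'
from h import *
s=telemetry.sense();print(s['opening'],s['position'],s['contact_force'],s['joint_torque'])
im,d=imaging.get_image('wrist'); m=imaging.camera_model('wrist'); W=cloud(m,d); cv2.imwrite('pics/w4.png',im)
print([W[v,u].round(3).tolist() for v,u in ((290,385),(295,385),(300,385),(290,260),(295,255),(150,400),(230,320))])
E
```

```text
clock: 4.92
position: [0.4408, -0.1807, 0.0654]
tcp_rot: [0.632, 0.775, -0.0, -0.001]
contact_force: [-0.2, 1.5, -0.1]
opening: 0.548
0.5478448513955673 [ 0.44078984 -0.18068826  0.06543542] [-0.24565442  1.46030384 -0.09602472] [-1.41538109e-02 -3.79284310e+01  2.29106873e+01 -1.16151301e-01
 -6.45555574e-04  1.49593302e-05]
[[0.463, -0.165, 0.089], [0.462, -0.165, 0.094], [0.462, -0.167, 0.096], [0.414, -0.175, 0.09], [0.413, -0.175, 0.095], [0.463, -0.11, 0.048], [0.433, -0.152, 0.064]]
```

View pics/w4.png

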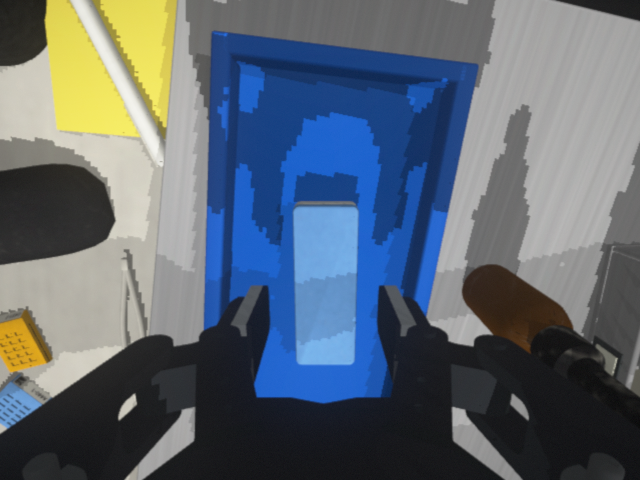

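```bash
python3 -m pendant '[{"delta_pos":[0,0,0.1],"spin":0,"grip":0.1},{"delta_pos":[0,0,0.1],"spin":0,"grip":0.1},{"delta_pos":[0,0,0],"spin":0,"grip":0.1}]' 30;  python3 - <<'E'
from h import *
s=telemetry.sense();print(s['opening'],s['position'],s['contact_force'],s['joint_torque'])
im,d=imaging.get_image('scene'); cv2.imwrite('pics/s5.png',im[100:460,50:530])
m=imaging.camera_model('scene'); W=cloud(m,d); np.save('pics/s5.npy',W)
im,d=imaging.get_image('wrist'); m=imaging.camera_model('wrist'); W=cloud(m,d); cv2.imwrite('pics/w5.png',im)
print([W[v,u].round(3).tolist() for v,u in ((290,385),(295,385),(300,385),(290,260),(295,255),(150,400),(230,320))])
E
```

```text
clock: 5.35
position: [0.4408, -0.1808, 0.0555]
tcp_rot: [0.632, 0.775, -0.0, -0.001]
contact_force: [-0.4, -1.1, 0.7]
opening: 0.551
0.5509153527618753 [ 0.44084991 -0.18075048  0.05551027] [-0.42933572 -1.09432752  0.70385194] [-1.48364418e-02 -3.81091046e+01  2.25400919e+01 -1.19110853e-01
 -7.02459965e-04  5.43408919e-05]
[[0.463, -0.165, 0.08], [0.462, -0.165, 0.085], [0.462, -0.167, 0.086], [0.414, -0.176, 0.079], [0.413, -0.176, 0.085], [0.462, -0.111, 0.048], [0.433, -0.15, 0.063]]
```

View pics/s5.png

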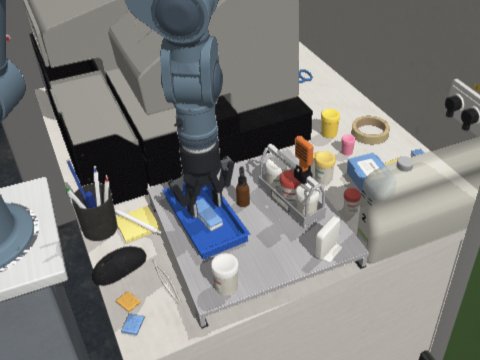

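View pics/w5.png

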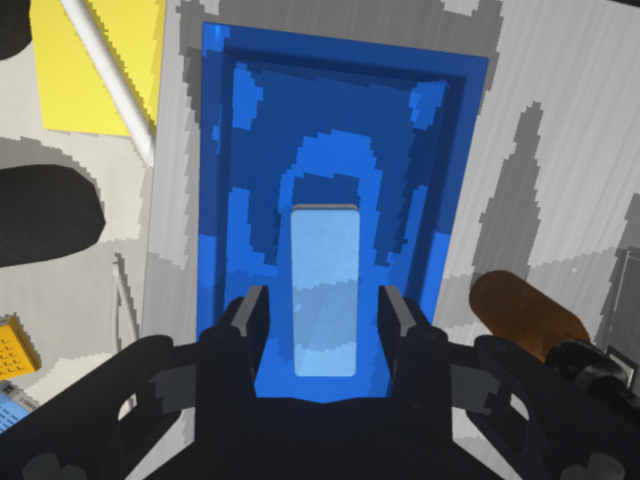

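```bash
python3 -m pendant '[{"delta_pos":[0,0,0.12],"spin":0,"grip":0.1},{"delta_pos":[0,0,0.12],"spin":0,"grip":0.1},{"delta_pos":[0,0,0.1],"spin":0,"grip":0.1},{"delta_pos":[0,0,0],"spin":0,"grip":0.1}]' 30;  python3 - <<'E'
from h import *
s=telemetry.sense();print(s['opening'],s['position'],s['contact_force'])
im,d=imaging.get_image('wrist'); m=imaging.camera_model('wrist'); W=cloud(m,d); cv2.imwrite('pics/w6.png',im)
print([W[v,u].round(3).tolist() for v,u in ((285,385),(290,385),(295,385),(300,385),(290,260),(295,255),(150,400),(230,320))])
E
```

```text
clock: 5.95
position: [0.4408, -0.1807, 0.0385]
tcp_rot: [0.632, 0.775, -0.0, -0.001]
contact_force: [0.3, 1.0, 0.3]
opening: 0.546
0.5458410210810838 [ 0.44081945 -0.18073227  0.03850194] [0.27909534 1.01439698 0.3286648 ]
[[0.464, -0.165, 0.058], [0.463, -0.165, 0.063], [0.463, -0.166, 0.066], [0.462, -0.167, 0.069], [0.414, -0.175, 0.063], [0.413, -0.176, 0.067], [0.457, -0.111, 0.05], [0.433, -0.146, 0.064]]
```

View pics/w6.png

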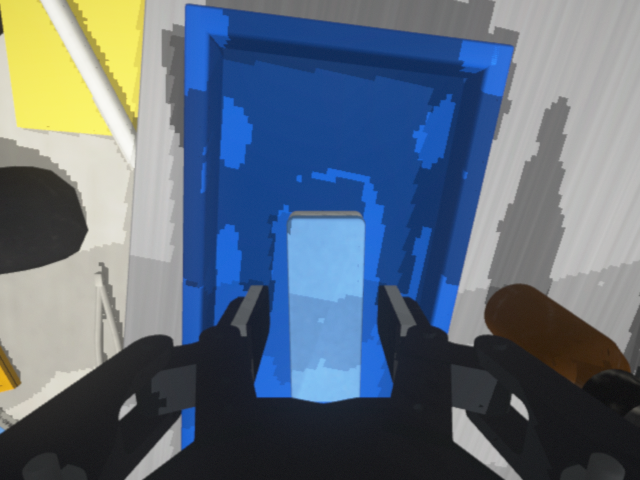

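```bash
python3 -m pendant '[{"delta_pos":[0,0,0],"spin":0,"grip":-0.8},{"delta_pos":[0,0,0],"spin":0,"grip":-0.8},{"delta_pos":[0,0,0],"spin":0,"grip":-0.8},{"delta_pos":[0,0,0],"spin":0,"grip":-0.8}]' 30
```

```text
clock: 6.5
position: [0.4416, -0.1812, 0.0394]
tcp_rot: [0.632, 0.775, 0.0, 0.0]
contact_force: [-0.6, -0.3, 3.0]
opening: 0.342
```

```bash
python3 -m pendant '[{"delta_pos":[0,0,-0.2],"spin":0,"grip":-0.8},{"delta_pos":[0,0,-0.4],"spin":0,"grip":-0.8},{"delta_pos":[0,0,-0.5],"spin":0,"grip":-0.8},{"delta_pos":[-0.3,0.07,-0.2],"spin":0,"grip":-0.8},{"delta_pos":[-0.6,0.15,0],"spin":0,"grip":-0.8},{"delta_pos":[-0.6,0.15,0],"spin":0,"grip":-0.8},{"delta_pos":[-0.6,0.15,0],"spin":0,"grip":-0.8},{"delta_pos":[-0.6,0.15,0],"spin":0,"grip":-0.8},{"delta_pos":[-0.4,0.1,0],"spin":0,"grip":-0.8},{"delta_pos":[-0.2,0.04,0],"spin":0,"grip":-0.8},{"delta_pos":[0,0,0],"spin":0,"grip":-0.8}]' 30;python3 - <<'E'
from h import *
s=telemetry.sense();print(s['opening'],s['position'],s['contact_force'])
im,d=imaging.get_image('wrist'); m=imaging.camera_model('wrist'); cv2.imwrite('pics/w7.png',im)
im,d=imaging.get_image('top'); cv2.imwrite('pics/t7.png',im[200:420,220:480])
E
```

```text
clock: 7.88
position: [0.5142, -0.3346, 0.1041]
tcp_rot: [0.632, 0.775, 0.0, -0.0]
contact_force: [0.0, 0.3, -1.1]
opening: 0.343
0.3432646617960242 [ 0.5141815  -0.33461046  0.10412299] [ 0.04138092  0.29615566 -1.12163006]
```

View pics/w7.png

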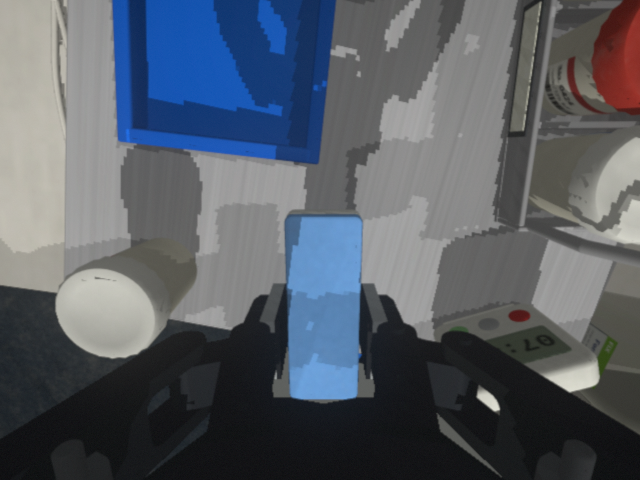

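View pics/t7.png

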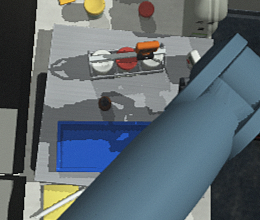

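```bash
python3 - <<'E'
from h import *
m=imaging.camera_model('top')
for u,v in ((432.7,238.3),(425,396.7),(274,226),(255,380)): print(ray(m,u,v,.045).round(4))
d=np.load('pics/top0.npy'); W=cloud(m,d); z=W[...,2]
K=(z>.09)&(z<.13); K[:245]=0;K[285:]=0;K[:,:402]=0;K[:,432:]=0
P=W[K]; print(len(P),P.min(0),P.max(0),cv2.minAreaRect(P[:,:2].astype(np.float32)), cv2.boxPoints(cv2.minAreaRect(P[:,:2].astype(np.float32))))
K=(z>.06)&(z<.12); K[:345]=0;K[385:]=0;K[:,:395]=0;K[:,432:]=0
P=W[K]; print(P.min(0),P.max(0))
E
```

```text
[ 0.6997 -0.3989  0.045 ]
[ 0.3534 -0.4009  0.045 ]
[ 0.6932 -0.0376  0.045 ]
[ 0.3524 -0.0376  0.045 ]
300 [ 0.59407558 -0.37975083  0.0905529 ] [ 0.65650619 -0.33762009  0.11703295] ((0.6256078481674194, -0.3584677577018738), (0.06595698744058609, 0.017315315082669258), 29.41058349609375) [[ 0.59262806 -0.36712044]
 [ 0.601131   -0.38220423]
 [ 0.65858763 -0.34981507]
 [ 0.6500847  -0.33473128]]
[ 0.39248608 -0.38628485  0.06116614] [ 0.44055487 -0.33859956  0.11607241]
```

```bash
python3 -m pendant '[{"delta_pos":[0,-0.16,0.3],"spin":0,"grip":-0.8},{"delta_pos":[0,0,0.5],"spin":0,"grip":-0.8},{"delta_pos":[0,0,0.3],"spin":0,"grip":-0.8},{"delta_pos":[0,0,0.1],"spin":0,"grip":-0.8},{"delta_pos":[0,0,0.08],"spin":0,"grip":-0.8},{"delta_pos":[0,0,0.04],"spin":0,"grip":-0.8},{"delta_pos":[0,0,0.0],"spin":0,"grip":-0.8}]' 30
```

```text
clock: 8.85
position: [0.5068, -0.3363, 0.0385]
tcp_rot: [0.632, 0.775, -0.0, 0.0]
contact_force: [0.0, -0.4, -0.5]
opening: 0.338
```

```bash
python3 -m pendant '[{"delta_pos":[0,0,0.03],"spin":0,"grip":-0.8},{"delta_pos":[0,0,0.02],"spin":0,"grip":-0.8},{"delta_pos":[0,0,0.0],"spin":0,"grip":-0.8}]' 30
```

```text
clock: 9.22
position: [0.5064, -0.3361, 0.0356]
tcp_rot: [0.632, 0.775, -0.0, -0.0]
contact_force: [-0.3, -0.2, -0.7]
opening: 0.339
```

```bash
python3 -m pendant '[{"delta_pos":[0,0,0.02],"spin":0,"grip":-0.8},{"delta_pos":[0,0,0.02],"spin":0,"grip":-0.8},{"delta_pos":[0,0,0.0],"spin":0,"grip":-0.8}]' 30
```

```text
clock: 9.6
position: [0.5065, -0.3362, 0.0354]
tcp_rot: [0.632, 0.775, -0.0, 0.0]
contact_force: [-3.4, 3.2, 11.4]
opening: 0.344
```

```bash
python3 -m pendant '[{"delta_pos":[0,0,-0.02],"spin":0,"grip":0.1},{"delta_pos":[0,0,0],"spin":0,"grip":0.1},{"delta_pos":[0,0,-0.1],"spin":0,"grip":0.1},{"delta_pos":[0,0,-0.3],"spin":0,"grip":0.1},{"delta_pos":[0,0,-0.8],"spin":0,"grip":0.1},{"delta_pos":[0,0,-1],"spin":0,"grip":0.1},{"delta_pos":[0,0,-1],"spin":0,"grip":0.1},{"delta_pos":[0.2,0.3,-0.8],"spin":0,"grip":0.3},{"delta_pos":[0.3,0.6,-0.5],"spin":0,"grip":0.3},{"delta_pos":[0.3,0.7,0],"spin":0,"grip":0.3},{"delta_pos":[0.3,0.7,0],"spin":0,"grip":0.3},{"delta_pos":[0.26,0.49,0],"spin":0,"grip":0.3},{"delta_pos":[0,0,0],"spin":0,"grip":0.3}]' 30;python3 - <<'E'
from h import *
s=telemetry.sense();print(s['opening'],s['position'],s['contact_force'])
im,d=imaging.get_image('wrist'); m=imaging.camera_model('wrist'); cv2.imwrite('pics/w8.png',im); W=cloud(m,d)
H,S,V=cv2.split(cv2.cvtColor(im,cv2.COLOR_BGR2HSV))
K=(H>5)&(H<18)&(S>150)&(W[...,2]>.222)&(W[...,2]<.24)
P=W[K];print(len(P),np.median(P,0),cv2.minAreaRect(P[:,:2].astype(np.float32)))
E
```

```text
clock: 11.22
position: [0.6307, -0.2398, 0.2601]
tcp_rot: [0.631, 0.776, 0.0, 0.0]
contact_force: [-0.1, -0.3, 0.5]
opening: 0.655
0.6546934207411058 [ 0.63065074 -0.23980707  0.26010647] [-0.11522223 -0.34861408  0.48161166]
1680 [ 0.6295021  -0.24048384  0.22782494] ((0.6298272013664246, -0.2424038201570511), (0.013662203215062618, 0.04294299706816673), 11.19701862335205)
```

View pics/w8.png

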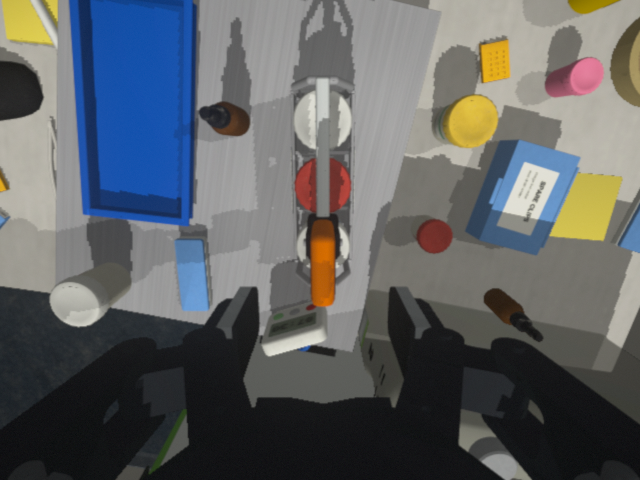

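```bash
python3 -m pendant '[{"delta_pos":[-0.04,-0.03,0.4],"spin":0,"grip":0.1},{"delta_pos":[0,0,0.6],"spin":0,"grip":0.1},{"delta_pos":[0,0,0.5],"spin":0,"grip":0.1},{"delta_pos":[0,0,0.3],"spin":0,"grip":0.1},{"delta_pos":[0,0,0],"spin":0,"grip":0.1}]' 40;python3 - <<'E'
from h import *
s=telemetry.sense();print(s['opening'],s['position'],s['contact_force'])
im,d=imaging.get_image('wrist'); m=imaging.camera_model('wrist'); cv2.imwrite('pics/w9.png',im); W=cloud(m,d)
E
```

```text
clock: 11.9
position: [0.6271, -0.2438, 0.169]
tcp_rot: [0.632, 0.775, -0.0, -0.001]
contact_force: [-0.2, 0.4, 0.6]
opening: 0.552
0.5518683937020712 [ 0.62710043 -0.24382364  0.16895879] [-0.22384884  0.37714073  0.60390611]
```

View pics/w9.png

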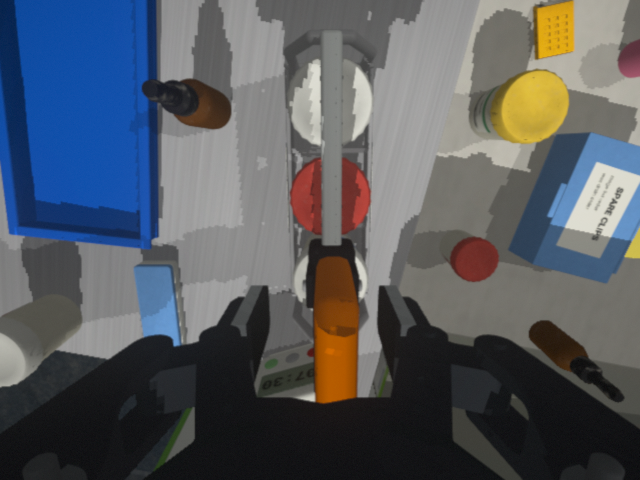

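```bash
python3 -m pendant '[{"delta_pos":[0.02,0.06,0],"spin":0,"grip":0.1},{"delta_pos":[0,0,0],"spin":0,"grip":-0.4},{"delta_pos":[0,0,0],"spin":0,"grip":-0.9},{"delta_pos":[0,0,0],"spin":0,"grip":-0.9},{"delta_pos":[0,0,0],"spin":0,"grip":-0.9}]' 40;python3 - <<'E'
from h import *
s=telemetry.sense();print(s['opening'],s['position'],s['contact_force'],s['moment'])
im,d=imaging.get_image('wrist'); m=imaging.camera_model('wrist'); cv2.imwrite('pics/w10.png',im); W=cloud(m,d)
E
```

```text
clock: 12.58
position: [0.6312, -0.2422, 0.1703]
tcp_rot: [0.632, 0.775, -0.0, 0.001]
contact_force: [-1.4, -0.4, 4.8]
opening: 0.157
0.1566630161705085 [ 0.63118153 -0.2422228   0.17033049] [-1.40534032 -0.41078364  4.8268017 ] [-0.00576451  0.33429402  0.04214779]
```

View pics/w10.png

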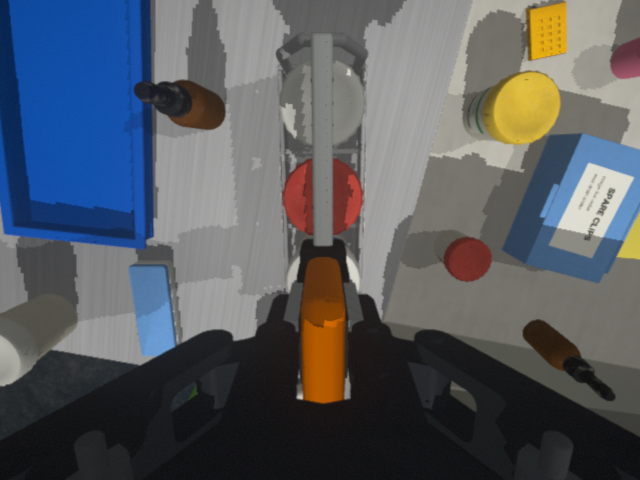

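```bash
cat >> h.py <<'E'
def tilt(name='wrist',save=None,zlo=.138,zhi=.175):
    s=telemetry.sense(); im,d=imaging.get_image(name); m=imaging.camera_model(name); W=cloud(m,d)
    if save: cv2.imwrite(save,im)
    Rm=R.from_quat(s['tcp_rot']).as_matrix(); ax=Rm[:,0]; ay=Rm[:,1]
    D=W-s['position']; sx=D@ax; sy=D@ay
    out={}
    K=(np.abs(sy)<.0045)&(sx>.024)&(sx<.125)&(W[...,2]>zlo)&(W[...,2]<zhi)
    x=sx[K];z=W[...,2][K]
    if len(x)>20:
        p=np.polyfit(x,z,1); k=np.abs(z-np.polyval(p,x))<.004; p=np.polyfit(x[k],z[k],1)
        out['rail']=(len(x),np.degrees(np.arctan(p[0])).round(2),p[1].round(4),x.min().round(3),x.max().round(3))
    print(name,'pos',s['position'].round(4),'F',s['contact_force'].round(1),'M',s['moment'].round(2),'open',round(s['opening'],3),'t',round(s['clock'],2),out)
    return im,W,s
E
python3 -m pendant '[{"delta_pos":[0.05,0,0],"spin":0,"grip":-0.9},{"delta_pos":[0.12,0,0],"spin":0,"grip":-0.9},{"delta_pos":[0.15,0,0],"spin":0,"grip":-0.9},{"delta_pos":[0.15,0,0],"spin":0,"grip":-0.9},{"delta_pos":[0.15,0,0],"spin":0,"grip":-0.9},{"delta_pos":[0.1,0,0],"spin":0,"grip":-0.9},{"delta_pos":[0,0,0],"spin":0,"grip":-0.9}]' 40;python3 - <<'E'
from h import *
tilt(save='pics/w11.png')
im,W,s=tilt('top',save='pics/t11.png')
cv2.imwrite('pics/t11z.png',cv2.resize(im[215:405,235:445],None,fx=3,fy=3))
E
```

```text
clock: 13.5
position: [0.6238, -0.2065, 0.1703]
tcp_rot: [0.632, 0.775, -0.0, 0.0]
contact_force: [-1.9, -0.8, 5.6]
opening: 0.157
wrist pos [ 0.6238 -0.2065  0.1703] F [-1.9 -0.8  5.6] M [-0.05  0.41  0.04] open 0.157 t 13.5 {'rail': (2114, np.float64(-0.05), np.float64(0.1503), np.float64(0.024), np.float64(0.08))}
top pos [ 0.6238 -0.2065  0.1703] F [-1.9 -0.4  6.5] M [-0.01  0.47  0.09] open 0.159 t 13.55 {}
```

View pics/w11.png

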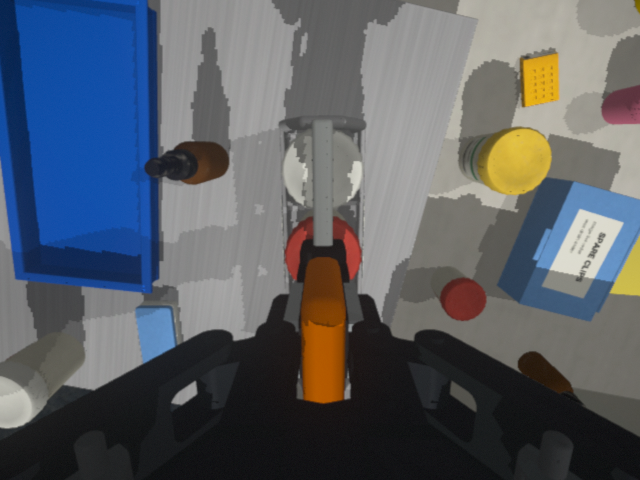

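View pics/t11z.png

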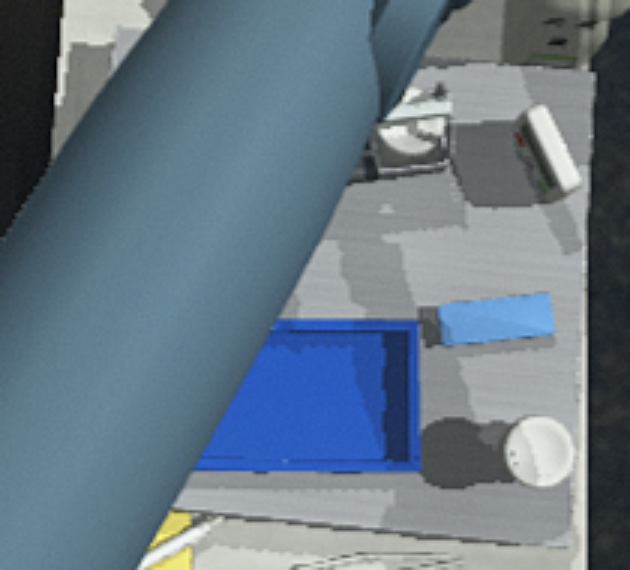

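```bash
python3 -m pendant '[{"delta_pos":[0,0,-0.02],"spin":0,"grip":-0.9},{"delta_pos":[0,0,-0.03],"spin":0,"grip":-0.9},{"delta_pos":[0,0,-0.03],"spin":0,"grip":-0.9},{"delta_pos":[0,0,0],"spin":0,"grip":-0.9}]' 40;python3 - <<'E'
from h import *
tilt(save='pics/w12.png')
E
```

```text
clock: 14.1
position: [0.6233, -0.2064, 0.1727]
tcp_rot: [0.632, 0.775, -0.0, -0.001]
contact_force: [-0.1, 0.5, -3.8]
opening: 0.159
wrist pos [ 0.6233 -0.2064  0.1727] F [-0.1  0.5 -3.8] M [ 0.01 -0.01 -0.  ] open 0.159 t 14.1 {'rail': (2063, np.float64(-1.71), np.float64(0.1526), np.float64(0.024), np.float64(0.08))}
```

```bash
python3 -m pendant '[{"delta_pos":[0,0,0.03],"spin":0,"grip":-0.9},{"delta_pos":[0,0,0.03],"spin":0,"grip":-0.9},{"delta_pos":[0.05,0,0],"spin":0,"grip":-0.9},{"delta_pos":[0.1,0,0],"spin":0,"grip":-0.9},{"delta_pos":[0.05,0,0],"spin":0,"grip":-0.9},{"delta_pos":[0,0,-0.02],"spin":0,"grip":-0.9},{"delta_pos":[0,0,-0.03],"spin":0,"grip":-0.9},{"delta_pos":[0,0,-0.03],"spin":0,"grip":-0.9},{"delta_pos":[0,0,-0.02],"spin":0,"grip":-0.9},{"delta_pos":[0,0,0],"spin":0,"grip":-0.9}]' 40;python3 - <<'E'
from h import *
tilt(save='pics/w13.png')
E
```

```text
clock: 15.4
position: [0.6218, -0.197, 0.1757]
tcp_rot: [0.632, 0.775, 0.0, 0.0]
contact_force: [-0.6, -1.3, -3.7]
opening: 0.158
wrist pos [ 0.6218 -0.197   0.1757] F [-0.6 -1.3 -3.7] M [-0.01 -0.06  0.02] open 0.158 t 15.4 {'rail': (1608, np.float64(-0.05), np.float64(0.1557), np.float64(0.024), np.float64(0.068))}
```

```bash
python3 -m pendant '[{"delta_pos":[0,0,0],"spin":0,"grip":-0.9},{"delta_pos":[0,0,0],"spin":0,"grip":-0.9},{"delta_pos":[0,0,0],"spin":0,"grip":-0.9}]' 40;python3 - <<'E'
from h import *
tilt(save='pics/w14.png')
im,d=imaging.get_image('scene'); cv2.imwrite('pics/s14.png',cv2.resize(im[225:410,190:430],None,fx=3.2,fy=3.2,interpolation=cv2.INTER_CUBIC))
E
```

```text
clock: 15.82
position: [0.6217, -0.1969, 0.1756]
tcp_rot: [0.632, 0.775, -0.0, 0.0]
contact_force: [0.4, -0.2, -4.1]
opening: 0.153
wrist pos [ 0.6217 -0.1969  0.1756] F [ 0.4 -0.2 -4.1] M [0.01 0.02 0.05] open 0.153 t 15.82 {'rail': (1609, np.float64(0.16), np.float64(0.1555), np.float64(0.024), np.float64(0.068))}
```

View pics/s14.png

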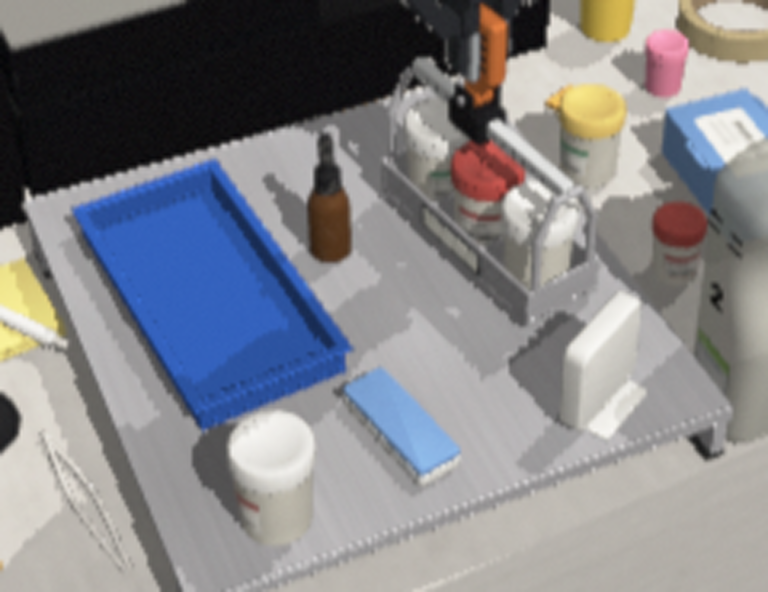

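View pics/w14.png

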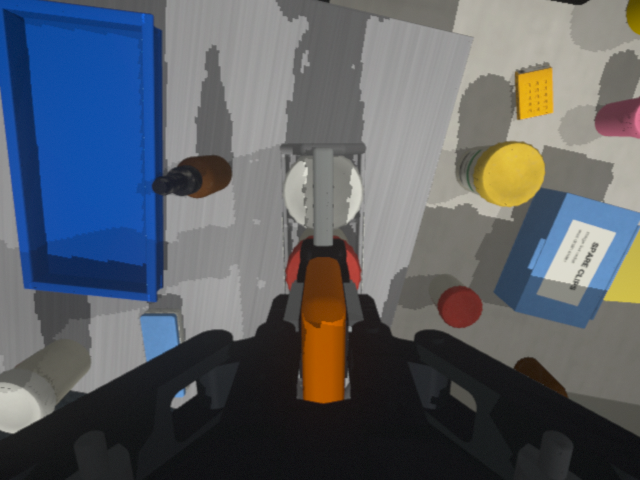

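```bash
python3 -m pendant '[{"delta_pos":[0,0,-0.05],"spin":0,"grip":-0.9},{"delta_pos":[0,0,-0.15],"spin":0,"grip":-0.9},{"delta_pos":[0,0,-0.3],"spin":0,"grip":-0.9},{"delta_pos":[0,0,-0.4],"spin":0,"grip":-0.9},{"delta_pos":[0,0,-0.4],"spin":0,"grip":-0.9},{"delta_pos":[0,0,-0.4],"spin":0,"grip":-0.9},{"delta_pos":[0,0,-0.3],"spin":0,"grip":-0.9},{"delta_pos":[0,0,-0.2],"spin":0,"grip":-0.9},{"delta_pos":[0,0,-0.1],"spin":0,"grip":-0.9},{"delta_pos":[0,0,0],"spin":0,"grip":-0.9},{"delta_pos":[0,0,0],"spin":0,"grip":-0.9}]' 60;python3 - <<'E'
from h import *
tilt(save='pics/w15.png',zlo=.25,zhi=.29)
E
```

```text
clock: 17.3
position: [0.6215, -0.1968, 0.2899]
tcp_rot: [0.632, 0.775, -0.0, -0.001]
contact_force: [-0.8, -0.6, -4.3]
opening: 0.152
wrist pos [ 0.6215 -0.1968  0.2899] F [-0.8 -0.6 -4.3] M [ 0.02 -0.04  0.02] open 0.152 t 17.3 {'rail': (1611, np.float64(0.22), np.float64(0.2697), np.float64(0.024), np.float64(0.068))}
```

View pics/w15.png

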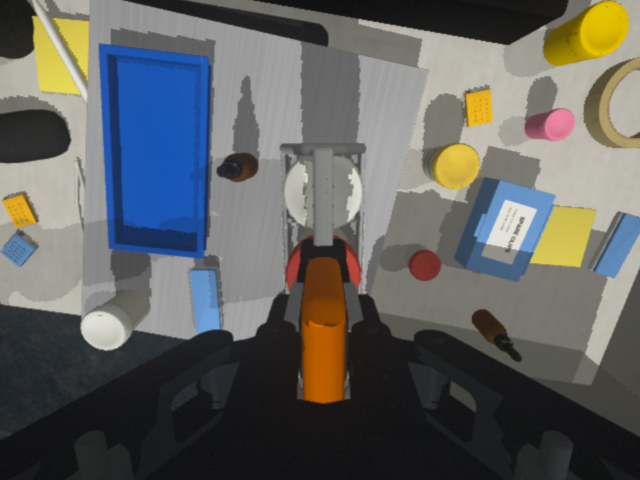

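```bash
python3 -m pendant '[{"delta_pos":[0.03,-0.08,0],"spin":0,"grip":-0.9},{"delta_pos":[0.07,-0.2,0],"spin":0,"grip":-0.9},{"delta_pos":[0.12,-0.35,0],"spin":0,"grip":-0.9},{"delta_pos":[0.14,-0.4,0],"spin":0,"grip":-0.9},{"delta_pos":[0.14,-0.4,0],"spin":0,"grip":-0.9},{"delta_pos":[0.14,-0.4,0],"spin":0,"grip":-0.9},{"delta_pos":[0.14,-0.4,0],"spin":0,"grip":-0.9},{"delta_pos":[0.14,-0.4,0],"spin":0,"grip":-0.9},{"delta_pos":[0.12,-0.35,0],"spin":0,"grip":-0.9},{"delta_pos":[0.11,-0.3,0],"spin":0,"grip":-0.9},{"delta_pos":[0.06,-0.18,0],"spin":0,"grip":-0.9},{"delta_pos":[0.03,-0.08,0],"spin":0,"grip":-0.9},{"delta_pos":[0,0,0],"spin":0.1,"grip":-0.9},{"delta_pos":[0,0,0],"spin":0.2,"grip":-0.9},{"delta_pos":[0,0,0],"spin":0.2,"grip":-0.9},{"delta_pos":[0,0,0],"spin":0.15,"grip":-0.9},{"delta_pos":[0,0,0],"spin":0.1,"grip":-0.9},{"delta_pos":[0,0,0],"spin":0,"grip":-0.9},{"delta_pos":[0,0,0],"spin":0,"grip":-0.9}]' 60;python3 - <<'E'
from h import *
im,W,s=tilt(save='pics/w16.png',zlo=.25,zhi=.29)
E
```

```text
clock: 19.73
position: [0.4359, -0.1719, 0.2906]
tcp_rot: [0.672, 0.741, -0.0, 0.0]
contact_force: [-0.6, -0.1, -4.8]
opening: 0.152
wrist pos [ 0.4359 -0.1719  0.2906] F [-0.6 -0.1 -4.8] M [-0.01 -0.04  0.02] open 0.152 t 19.73 {'rail': (1609, np.float64(-0.21), np.float64(0.2708), np.float64(0.024), np.float64(0.068))}
```

View pics/w16.png

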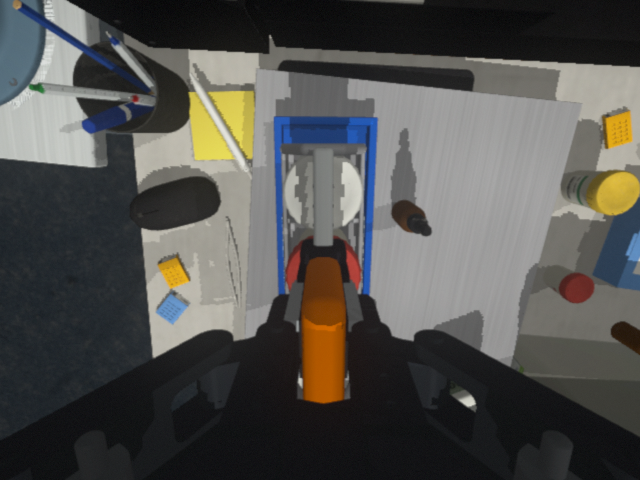

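```bash
python3 - <<'E'
from h import *
im,W,s=tilt(zlo=.25,zhi=.29)
Rm=R.from_quat(s['tcp_rot']).as_matrix(); D=(W-s['position'])@Rm
H,S,V=cv2.split(cv2.cvtColor(im,cv2.COLOR_BGR2HSV))
z=W[...,2]; blue=(H>100)&(H<130)&(S>150)
K=blue&(z>.061)&(z<.074)
for lo,hi in ((-.02,0),(0,.02),(.02,.04),(.04,.06),(.06,.08)):
    k=K&(D[...,0]>lo)&(D[...,0]<hi); y=D[...,1][k]
    if len(y): print(lo,len(y),y.min().round(4),y.max().round(4),((y.min()+y.max())/2).round(4))
k=K&(np.abs(D[...,1])<.03)&(D[...,0]>.05); print('far rim x',D[...,0][k].min(),D[...,0][k].max())
k=(z>.16)&(z<.26)&(D[...,0]>.0)&(D[...,0]<.08)&(np.abs(D[...,1])<.045); y=D[...,1][k]; print('carrier y',np.percentile(y,[.5,99.5]))
P=W[K]; print(cv2.minAreaRect(P[:,:2].astype(np.float32)))
k=(z>.16)&(z<.28)&(D[...,0]>.05)&(D[...,0]<.1)&(np.abs(D[...,1])<.03); print('carrier far x',np.percentile(D[...,0][k],99.5))
E
```

```text
wrist pos [ 0.4359 -0.1719  0.2906] F [-0.5  0.1 -4. ] M [-0.02  0.02  0.04] open 0.156 t 19.77 {'rail': (1611, np.float64(0.13), np.float64(0.2706), np.float64(0.024), np.float64(0.068))}
-0.02 206 -0.0507 0.0534 0.0013
0 224 -0.0508 0.0536 0.0014
0.02 236 -0.0505 0.0538 0.0017
0.04 249 -0.0504 0.0539 0.0017
0.06 284 -0.05 0.0542 0.0021
far rim x 0.08754033028724091 0.09447859768606955
carrier y [-0.02901039  0.02881503]
((0.35127007961273193, -0.16688621044158936), (0.2077476531267166, 0.3071751594543457), 85.1268081665039)
carrier far x 0.06786595377103118
```

```bash
python3 -m pendant '[{"delta_pos":[0.02,0.01,0.05],"spin":0,"grip":-0.9},{"delta_pos":[0.03,0.02,0.15],"spin":0,"grip":-0.9},{"delta_pos":[0,0,0.25],"spin":0,"grip":-0.9},{"delta_pos":[0,0,0.3],"spin":0,"grip":-0.9},{"delta_pos":[0,0,0.3],"spin":0,"grip":-0.9},{"delta_pos":[0,0,0.3],"spin":0,"grip":-0.9},{"delta_pos":[0,0,0.25],"spin":0,"grip":-0.9},{"delta_pos":[0,0,0.2],"spin":0,"grip":-0.9},{"delta_pos":[0,0,0.15],"spin":0,"grip":-0.9},{"delta_pos":[0,0,0.1],"spin":0,"grip":-0.9},{"delta_pos":[0,0,0.05],"spin":0,"grip":-0.9},{"delta_pos":[0,0,0],"spin":0,"grip":-0.9},{"delta_pos":[0,0,0],"spin":0,"grip":-0.9}]' 60;python3 - <<'E'
from h import *
im,W,s=tilt(save='pics/w17.png',zlo=.14,zhi=.18)
E
```

```text
clock: 21.45
position: [0.4374, -0.1694, 0.1859]
tcp_rot: [0.672, 0.741, 0.0, 0.0]
contact_force: [1.4, 0.3, -4.8]
opening: 0.158
wrist pos [ 0.4374 -0.1694  0.1859] F [ 1.4  0.3 -4.8] M [-0.02  0.01  0.05] open 0.158 t 21.45 {'rail': (1608, np.float64(-0.1), np.float64(0.166), np.float64(0.024), np.float64(0.068))}
```

View pics/w17.png

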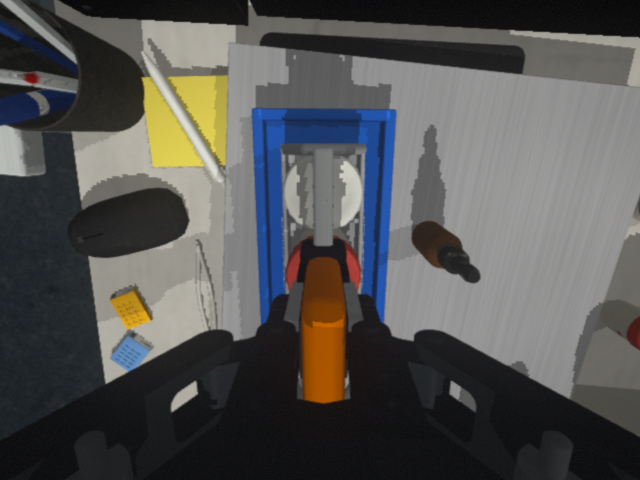

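```bash
python3 -m pendant '[{"delta_pos":[0,0,0.04],"spin":0,"grip":-0.9},{"delta_pos":[0,0,0.04],"spin":0,"grip":-0.9},{"delta_pos":[0,0,0.04],"spin":0,"grip":-0.9},{"delta_pos":[0,0,0.03],"spin":0,"grip":-0.9},{"delta_pos":[0,0,0.02],"spin":0,"grip":-0.9},{"delta_pos":[0,0,0.02],"spin":0,"grip":-0.9},{"delta_pos":[0,0,0],"spin":0,"grip":-0.9}]' 60;python3 - <<'E'
from h import *
im,W,s=tilt(zlo=.14,zhi=.18)
E
```

```text
clock: 22.38
position: [0.4371, -0.1693, 0.176]
tcp_rot: [0.672, 0.741, -0.0, -0.0]
contact_force: [-0.2, -1.3, -4.6]
opening: 0.148
wrist pos [ 0.4371 -0.1693  0.176 ] F [-0.2 -1.3 -4.6] M [-0.02  0.05 -0.01] open 0.148 t 22.38 {'rail': (1618, np.float64(0.2), np.float64(0.1559), np.float64(0.024), np.float64(0.068))}
```

```bash
python3 -m pendant '[{"delta_pos":[0,0,0.01],"spin":0,"grip":-0.9},{"delta_pos":[0,0,0.01],"spin":0,"grip":-0.9},{"delta_pos":[0,0,0.01],"spin":0,"grip":-0.9},{"delta_pos":[0,0,0],"spin":0,"grip":-0.9}]' 60;python3 - <<'E'
from h import *
im,W,s=tilt(zlo=.14,zhi=.18)
E
```

```text
clock: 22.92
position: [0.4371, -0.1693, 0.1745]
tcp_rot: [0.672, 0.741, -0.0, -0.0]
contact_force: [0.3, -0.3, -4.0]
opening: 0.158
wrist pos [ 0.4371 -0.1693  0.1745] F [ 0.3 -0.3 -4. ] M [ 0.03 -0.01  0.03] open 0.158 t 22.93 {'rail': (1611, np.float64(-0.18), np.float64(0.1546), np.float64(0.024), np.float64(0.068))}
```

```bash
python3 -m pendant '[{"delta_pos":[0,0,0.01],"spin":0,"grip":-0.9},{"delta_pos":[0,0,0.01],"spin":0,"grip":-0.9},{"delta_pos":[0,0,0],"spin":0,"grip":-0.9}]' 60;python3 - <<'E'
from h import *
im,W,s=tilt(zlo=.14,zhi=.18)
E
```

```text
clock: 23.35
position: [0.4374, -0.1694, 0.1743]
tcp_rot: [0.671, 0.741, 0.0, 0.001]
contact_force: [-2.1, 1.2, 4.4]
opening: 0.156
wrist pos [ 0.4374 -0.1694  0.1743] F [-2.1  1.2  4.4] M [ 0.3   0.49 -0.01] open 0.156 t 23.35 {'rail': (1610, np.float64(-0.19), np.float64(0.1544), np.float64(0.024), np.float64(0.068))}
```

```bash
python3 -m pendant '[{"delta_pos":[0,0,-0.01],"spin":0,"grip":-0.9},{"delta_pos":[0,0,0],"spin":0,"grip":-0.4},{"delta_pos":[0,0,0],"spin":0,"grip":0.1},{"delta_pos":[0,0,0],"spin":0,"grip":0.1},{"delta_pos":[0,0,0],"spin":0,"grip":0.1}]' 20;python3 - <<'E'
from h import *
im,W,s=tilt(save='pics/w18.png',zlo=.14,zhi=.18)
E
```

```text
clock: 24.02
position: [0.4372, -0.1693, 0.174]
tcp_rot: [0.672, 0.741, -0.0, 0.0]
contact_force: [-0.7, 1.5, -0.0]
opening: 0.548
wrist pos [ 0.4372 -0.1693  0.174 ] F [-0.7  1.5 -0. ] M [ 0.03 -0.02 -0.03] open 0.548 t 24.02 {'rail': (1614, np.float64(-0.0), np.float64(0.1542), np.float64(0.024), np.float64(0.068))}
```

View pics/w18.png

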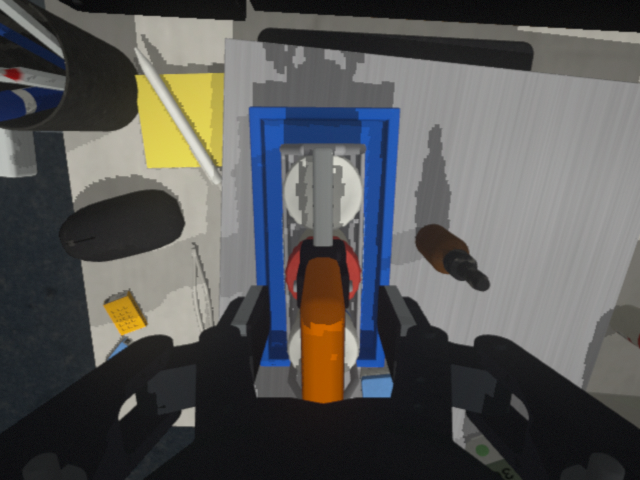

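Released, with the carrier standing level inside the tray. Now I'll retreat straight up, move aside and check.

```bash
python3 -m pendant '[{"delta_pos":[0,0,-0.2],"spin":0,"grip":0.1},{"delta_pos":[0,0,-0.5],"spin":0,"grip":0.1},{"delta_pos":[0,0,-0.8],"spin":0,"grip":0.1},{"delta_pos":[0,0,-0.8],"spin":0,"grip":0.1},{"delta_pos":[-0.5,0,-0.3],"spin":0,"grip":0.1},{"delta_pos":[-0.8,0,0],"spin":0,"grip":0.1},{"delta_pos":[-0.9,0,0],"spin":0,"grip":0.1},{"delta_pos":[-0.9,0,0],"spin":0,"grip":0.1},{"delta_pos":[-0.9,0,0],"spin":0,"grip":0.1},{"delta_pos":[-0.5,0,0],"spin":0,"grip":0.1},{"delta_pos":[0,0,0],"spin":0,"grip":0.1}]' 20;python3 - <<'E'
from h import *
im,W,s=tilt('top',save='pics/t19.png')
cv2.imwrite('pics/t19z.png',cv2.resize(im[215:405,235:445],None,fx=3,fy=3))
z=W[...,2]
K=(z>.146)&(z<.162); K[:300]=0;K[390:]=0;K[:,:270]=0;K[:,:]&=True;K[:,385:]=0
P=W[K]; print(len(P),P.mean(0),cv2.minAreaRect(P[:,:2].astype(np.float32)))
im,d=imaging.get_image('scene'); cv2.imwrite('pics/s19.png',im)
E
```

```text
clock: 25.45
position: [0.459, -0.3948, 0.3038]
tcp_rot: [0.672, 0.74, -0.0, -0.0]
contact_force: [-0.1, 0.2, 0.6]
opening: 0.545
top pos [ 0.459  -0.3948  0.3038] F [-0.1  0.2  0.6] M [ 0.05 -0.    0.05] open 0.545 t 25.45 {}
362 [ 0.43741429 -0.18407365  0.15464279] ((0.4376928508281708, -0.18062902987003326), (0.023362964391708374, 0.16010096669197083), 5.55794095993042)
```

View pics/t19z.png

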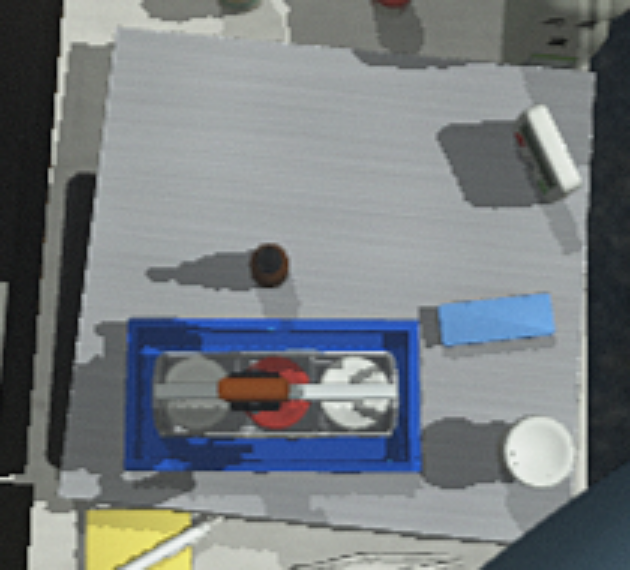

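View pics/s19.png

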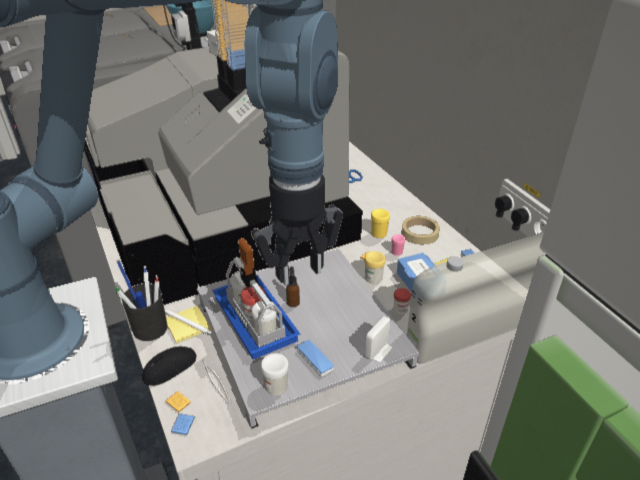

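The top view shows the carrier centred in the tray with its three pots in their wells. The mailer lies flat to the tray's right, and the dropper, timer and spare pot haven't moved.

```bash
python3 -c "
from bench import workorder,telemetry
print(workorder.sign_off(), telemetry.sense()['clock'])"
```

```text
the job is handed in; nothing more can be done
the job is handed in; nothing more can be done
```

The job is done and handed in at about 25.5 s on the robot's clock, well inside the 64 s limit; the sign-off gave no verdict.

- **Mailer:** I took it out of the tray and laid it flat on the platform to the tray's right, about 10 mm clear of it. It was pressed down with about 11 N before I let go.
- **Balancing:** I first slid the handle to about the middle of the carrier. A 2 mm test lift then hung 1.7° low at the end away from the timer. I moved the handle about 10 mm that way, and a 5 mm lift hung level within 0.2°.
- **Carrier:** It stayed within about 0.2° of level at each stop of the carry, over the dropper bottle and down into the tray. It touched down at about 4 N.
- **Last checks:**
  - The carrier is within about 1 mm of the tray's centre and lined up with it to about 0.1°.
  - The rail height matches standing on the tray floor, at 0.0° tilt.
  - The handle is upright, all three pots are in their wells, and the gripper is clear.
  - In the pictures, the dropper, timer and spare pot had not moved.

**Disagreement with the data:** the camera showed the fingertips about 15–20 mm behind the reported tool point, not 25 mm ahead as `r.tip_extent` says. My first close went over the mailer without gripping it or moving it, so I worked from the measured tip position after that.

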